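# Load a moulding flask into the bench press and crank the pad down onto it

## Task

Set the brass flask upright on the press's carriage, inside the red outline and lengthways along it, and then push the carriage fully home. Then wind the crank clockwise until the pad has met the flask and you feel the crank load clearly rise, so that the pad's spring is squeezed to about half of its travel; do not wind it solid. Leave the crank standing there, with the flask clamped, and leave the other things on the bench alone.

Things in the scene. Friction and masses are not known exactly. Their poses are not given: they have to be found in the camera images.
- press: blue bench press fixed to the bench: base plate 150 mm along its x and 385 mm along its y, 14 mm thick (y from -305 to +80 mm), two steel columns at x = +-60 mm, y = 0 (98 mm or more free between them), crosshead from 152 to 186 mm and gearbox (76 mm across) up to 212 mm high. Origin: on the press axis (crank and pad axis) at the underside of the base; z up; the carriage slides along its y axis, and +y is the direction in which the carriage is pushed home
- carriage (a joint): travel of the aluminium carriage along the press's +y (m): 0 fully out, 0.150 fully home at its stop, with the seat centred under the pad; it resists with about 2 N and stays where it is left
- seat (a point): centre of the red outline on the carriage's flat top, 26 mm above the bench; outline 64 mm (its x) by 94 mm (its y), a little bigger than the flask; its axes are parallel to those of the press. It lies 150 mm from the press axis when the carriage is out. Nothing stands up round it, but keep the hand clear of the crank, whose sweep reaches 62 mm from the press axis
- carriage_handle (a point): middle of the black upright bar at the outer (-y) end of the carriage, 120 mm from the seat centre: 64 mm wide along x, 12 mm thick along y, from 26 to 64 mm above the bench; this point is 52 mm above the bench. Push it, or pinch it from above
- crank (a joint): crank angle (rad), -0.3 to 14.6, grows clockwise seen from above; 1 rad lowers the pad 4 mm. Drag at the knob: about 10 N while turning (2 to 4 N felt when pausing); once the pad bears on the flask it rises by some 0.8 N per mm of squeeze (3 N per rad), up to 8 N when the spring goes solid (2.5 rad), then steeply. It stays where it is left
- crank_knob (a point): middle of the upright black crank grip, 22 mm in diameter, from 233 to 280 mm above the bench (this point 256 mm), 50 mm from the crank axis; the grip spins freely on its pin, so the hand need not turn as it goes round
- crank_centre (a point): point on the crank axis at the top of the crank hub, 233 mm above the bench
- pad: round pad under the ram, 58 mm across, 12 mm thick, orange underside; origin at the centre of its underside, 115 mm above the bench at crank 0; it meets the flask at 84 to 70 mm (crank 7.7 to 11.3), depending on the flask. It hangs on a brass spring, 10 N/mm, 10 mm of travel: on meeting the flask it stops, while the ram above it goes on down and squeezes the spring
- flask: brass moulding flask, a block 56 mm (its x) by 84 mm (its y) and, as its packed upper half stands more or less proud of the lower one, 44 to 58 mm high (different each time; rigid, it does not close under the pad), about 0.5 kg, loose, standing on the bench; origin at the centre of its underside, z up; either end may lead. Grip it across the 56 mm width
- green_model: pale green plaster dental model, 48x60x25 mm, a bystander; origin at the centre of its underside
- wax_tin: low round tin with a red lid, 66 mm across, 24 mm high, a bystander; origin at the centre of its underside
Things that resemble listed ones, but are neither listed nor needed, are in the scene too. Of the things that look like the flask, the smaller one is meant.

How it is judged:
On the way, in this order (a step that is already met when the one before it is completed fails the run):
1. the flask stands released inside the outline on the drawn-out carriage (x of flask in the frame of seat between -0.012 and 0.012 m and y of flask in the frame of seat between -0.015 and 0.015 m and z of flask in the frame of seat below 0.004 m and angle between flask's own z axis and vertical below 0.08 rad and angle between the y axis of flask and the y axis of seat, either way round below 0.2 rad and linear speed of flask below 0.01 m/s and contact force between the fingers and flask below 0.3 N and value of joint carriage below 0.06 m), for 0.2 s.
2. the carriage is fully home with the flask still in its place, the pad not yet on it (x of flask in the frame of seat between -0.012 and 0.012 m and y of flask in the frame of seat between -0.015 and 0.015 m and z of flask in the frame of seat below 0.004 m and angle between flask's own z axis and vertical below 0.08 rad and angle between the y axis of flask and the y axis of seat, either way round below 0.2 rad and value of joint carriage above 0.144 m and contact force between pad and flask below 1 N), for 0.2 s.
At the end, for the whole second after the job is handed in: carriage home (within 6 mm of its stop); flask upright in the outline, within 12 mm across and 15 mm along it, turned less than 0.2 rad; the pad bears on it with 16 to 93 N (spring squeezed about 1.6 to 9.3 of its 10 mm); crank and flask at rest (x of flask in the frame of seat between -0.012 and 0.012 m and y of flask in the frame of seat between -0.015 and 0.015 m and z of flask in the frame of seat below 0.004 m and angle between flask's own z axis and vertical below 0.08 rad and angle between the y axis of flask and the y axis of seat, either way round below 0.2 rad and linear speed of flask below 0.01 m/s and value of joint carriage above 0.144 m and contact force between pad and flask between 16 and 93 N and velocity of joint crank between -0.1 and 0.1 rad/s); the robot touches nothing.
It fails at once if the flask is squeezed with the spring wound solid (over 125 N) (contact force between pad and flask above 125 N).
It fails at once if the flask is tipped over (angle between flask's own z axis and vertical above 0.6 rad).
It fails at once if the green model is pushed away (more than 25 mm) (distance of green_model from where it was at the start of the episode above 0.025 m).
It fails at once if the wax tin is pushed away (more than 25 mm) (distance of wax_tin from where it was at the start of the episode above 0.025 m).
It also fails if it takes over 66 s, if anything falls off the work surface, if the arm or the gripper's body presses on something with over 40 N, if the wrist force passes 120 N, or if a joint passes its speed limit or range.

## Robot

A 6-joint arm with a two-finger parallel gripper is mounted at the origin on a cart in front of the work surface, level with it; the furniture and walls round the work are solid. World frame = base frame: x ahead of the robot, y to its left, z up, the work surface at z = 0. Lengths are in m, angles in rad, forces in N, time in s.
With the tool pointing down it reaches from about 0.35 to 0.875 m from the base axis. Payload 4.2 kg.
Tool frame: the origin (TCP) lies midway between the tips of the shut fingers; the grasp point (between the pads) lies 19 mm behind it; z points along the fingers, y is the line along which they close (so a half turn about z gives the same grasp; the last joint's range is limited). The gripper opens to 85 mm and grips with 20 to 120 N. Pads are 22 mm wide; open, the fingers measure 114 mm over their backs; the gripper's body (76 mm by 85 mm) begins 54 mm behind the grasp point. The pads swing forward as they close: fully open they stand 13 mm farther back than shut.
Start: joints at [-0.93, 0.385, 0.008, 0, -1.194, -0.259], TCP at [0.233, -0.58, 0.193] pointing down, gripper open.
Joint ranges: [-3.14, 3.14], [-1.21, 2.06], [-1.07, 1.41], [-3.16, 2.05], [-2.99, -0.16], [-3.1, 3.1]. Speed limits (rad/s): [2.79, 2.79, 3.14, 3.14, 3.14, 3.14].

## Interface

Orientations are given as a unit quaternion [w, x, y, z].
In Python, from workcell import ctrl gives the robot as it stands. The module is installed in compiled form; this text tells all that it offers.
- The arm moves only by the tool carry_out, never from a script. Its arguments are lists of equal length, an entry for each row: "slide": the shift along the tool's x, y, z in cm, a list of three; "rotation": the turn, a rotation vector about the tool's x, y, z in rad, a list of three; "gripper": the finger opening in cm, from 0 to 8.54. In form: {"slide": [[dx, dy, dz], ...], "rotation": [[ax, ay, az], ...], "gripper": [gripper, ...]}. A call has exactly 10 rows; each row is the pose to reach, as a shift and turn from the pose commanded when the call began, along the tool's axes at that moment; what a row does not reach only later rows make up. A row lasts 1/12 s, in which the tool goes at most 41.7 mm and 7.16 degrees, less where a joint would pass 70% of its speed; a pose out of reach is approached as far as the arm can. A call with a gripper value outside its range is refused whole. The fingers move at their own pace and stop on an object; "grip_force" is the grip in N (left out, the last holds). Time passes only in rows, so rows that repeat a pose let the fingers close, or fill a call up. It gives the time, the measured TCP pose, the force, the opening and the grip force at its end, in the units of the state.
- ctrl.state(): the state, without advancing time (a new reading comes with each control period).
- ctrl.snapshot(name): name is "side" or "top"; returns a dict with "color" (420x560x3 uint8, red, green, blue), "K" (3x3 intrinsics, pixels), "rvec" (rotation vector, rad) and "tvec" (3), from world to camera coordinates, as OpenCV has them. Camera axes: x right, y down, z forward; pixel columns grow to the right and rows downward; lengths in m; the calibration is good to about 2 mm. A picture is of the moment at which its call begins. There is no depth.
- ctrl.finish_job(): hands the job in; it is judged then, once.
The state is a dict: "clock": time; "q": joint angles; "qvel": joint speeds; "tau": joint torques, N m; "tcp_pos": TCP position; "tcp_rot": TCP orientation; "contact_force": force on the tool from outside, world axes, zero at the start; "ft_torque": the same for the moment, N m; "grip_width": finger opening in m; "gripper_force": force on a finger pad.
Only numpy, scipy, OpenCV 4.12 (cv2) and the standard library are available. Lean on these libraries where they do the work, as an engineer would, in place of code of your own. Each camera call takes 0.05 s, during which the arm holds its last target. There are 200 camera calls.

## Working session

There is one attempt and no reset: what is moved stays moved. The work goes in short steps, Python scripts to look and compute and a tool call to move; the robot and the scene stay as the last step left them, time stands still between calls to the robot, and variables do not carry over. Pictures are saved under pics/ and viewed, at most 10 in all, crops included, and the job is handed in when it is done.

Besides the shell and the picture viewer there is one more tool, called after "Request:" as a command line: name --argument value ..., lists and objects as JSON in quotes. carry_out: Moves the arm, as the interface text tells. Its arguments: {"type":"object","properties":{"slide":{"type":"array","items":{"type":"array","items":{"type":"number"}}},"rotation":{"type":"array","items":{"type":"array","items":{"type":"number"}}},"gripper":{"type":"array","items":{"type":"number"}},"grip_force":{"type":"number"}},"required":["slide","rotation","gripper"]}

```bash
mkdir -p pics && cat > h.py <<'E'
import numpy as np, cv2
from workcell import ctrl
def snap(n,save=None):
    s=ctrl.snapshot(n)
    if save: cv2.imwrite('pics/'+save,s['color'][:,:,::-1])
    R=cv2.Rodrigues(np.array(s['rvec'],float))[0]; s['R']=R; s['t']=np.array(s['tvec'],float).ravel(); s['K']=np.array(s['K'])
    return s
def ray(s,u,v):
    d=s['R'].T@np.linalg.inv(s['K'])@np.array([u,v,1.]); return -s['R'].T@s['t'],d/np.linalg.norm(d)
def onz(s,u,v,z):
    c,d=ray(s,u,v); return c+d*(z-c[2])/d[2]
def proj(s,p):
    q=s['K']@(s['R']@np.array(p,float)+s['t']); return q[:2]/q[2]
def tri(s1,p1,s2,p2):
    c1,d1=ray(s1,*p1); c2,d2=ray(s2,*p2)
    a=np.linalg.lstsq(np.c_[d1,-d2],c2-c1,rcond=None)[0]
    x,y=c1+a[0]*d1,c2+a[1]*d2; return (x+y)/2,np.linalg.norm(x-y)
E
python3 - <<'E'
from h import *
import pickle
S={}
for n in('top','side'):
    s=snap(n,n+'0.png'); S[n]=s; print(n,s['K'].tolist(),(-s['R'].T@s['t']).round(3),s['R'][2].round(3))
pickle.dump(S,open('s0.pkl','wb'))
st=ctrl.state(); print({k:np.round(v,3) for k,v in st.items()})
E
```

```text
top [[493.7338882228896, 0.0, 275.0673548972712], [0.0, 493.7338882228896, 213.9455933732067], [0.0, 0.0, 1.0]] [ 0.408 -0.082  1.29 ] [ 0.103 -0.001 -0.995]
side [[544.3340468184217, 0.0, 280.0819839462283], [0.0, 544.3340468184217, 205.04375403458016], [0.0, 0.0, 1.0]] [ 0.253 -1.157  1.13 ] [ 0.191  0.724 -0.663]
{'clock': np.float64(0.1), 'q': array([-0.93 ,  0.385,  0.007, -0.   , -1.194, -0.259]), 'qvel': array([ 0.002, -0.002,  0.004,  0.   , -0.001, -0.002]), 'tau': array([ 1.0000e-03, -3.9332e+01,  1.8893e+01,  4.1980e+00, -3.0000e-03,
        0.0000e+00]), 'tcp_pos': array([ 0.233, -0.579,  0.192]), 'tcp_rot': array([-0.   , -0.19 ,  0.982,  0.001]), 'contact_force': array([-0.152,  0.317,  0.209]), 'ft_torque': array([ 0.007,  0.039, -0.027]), 'gripper_force': np.float64(0.0), 'grip_width': np.float64(0.085)}
```

View pics/top0.png

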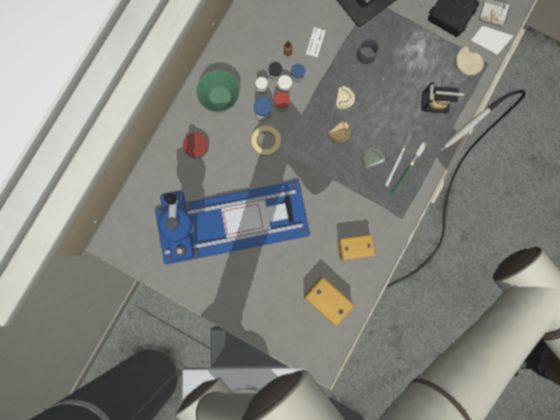

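View pics/side0.png

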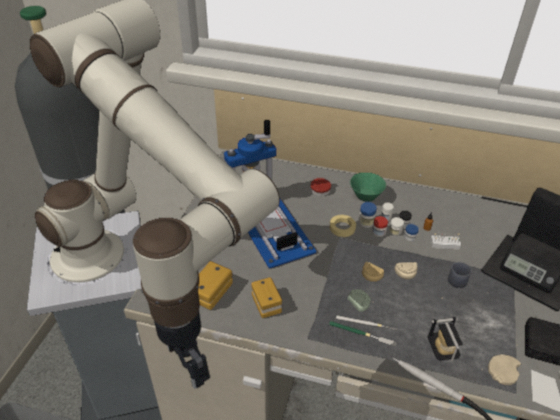

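```bash
python3 - <<'E'
from h import *
import pickle
S=pickle.load(open('s0.pkl','rb'))
for n in S:
    s=S[n]; hsv=cv2.cvtColor(s['color'],cv2.COLOR_RGB2HSV)
    def blobs(lo,hi,amin):
        m=cv2.inRange(hsv,lo,hi); c,_=cv2.findContours(m,cv2.RETR_EXTERNAL,cv2.CHAIN_APPROX_NONE)
        return [k for k in c if cv2.contourArea(k)>amin]
    for nm,lo,hi in(('brass',(12,130,90),(28,255,255)),('blue',(100,130,40),(125,255,255)),('red',(0,120,90),(6,255,255)),):
        for k in blobs(lo,hi,60 if nm!='red' else 15):
            r=cv2.minAreaRect(k); print(n,nm,cv2.contourArea(k),np.round(r[0],1),np.round(r[1],1))
            if n=='top' and nm=='brass':
                for z in(.05,):
                    w=np.array([onz(s,*p,z)[:2] for p in cv2.boxPoints(r)]); print('  ',w.round(3).tolist(),np.linalg.norm(np.diff(w,axis=0),axis=1).round(3))
            if n=='top' and nm=='blue' :
                w=np.array([onz(s,*p,.014)[:2] for p in cv2.boxPoints(r)]); print('  ',w.round(3).tolist(),np.linalg.norm(np.diff(w,axis=0),axis=1).round(3))
a=S['top']['color'][170:340,150:390]; b=S['side']['color'][120:320,180:330]
a=cv2.resize(a,None,fx=2.1,fy=2.1,interpolation=3); b=cv2.resize(b,None,fx=1.9,fy=1.9,interpolation=3)
H=max(a.shape[0],b.shape[0]); o=np.zeros((H,a.shape[1]+b.shape[1],3),np.uint8); o[:a.shape[0],:a.shape[1]]=a;o[:b.shape[0],a.shape[1]:]=b
print(o.shape); cv2.imwrite('pics/crop1.png',o[:,:,::-1])
E
```

```text
top brass 1086.5 [329.1 301. ] [42.6 27.1]
   [[0.329, -0.151], [0.378, -0.198], [0.306, -0.274], [0.258, -0.228]] [0.067 0.105 0.067]
top brass 604.0 [356.4 246.9] [20.4 32.5]
   [[0.47, -0.242], [0.481, -0.323], [0.43, -0.328], [0.42, -0.247]] [0.082 0.051 0.082]
top blue 68.5 [275.5 200.6] [ 4.9 18. ]
   [[0.577, -0.06], [0.586, -0.106], [0.573, -0.108], [0.565, -0.062]] [0.047 0.013 0.047]
top blue 2193.0 [190.1 224.2] [68.1 63.5]
   [[0.591, 0.236], [0.619, 0.073], [0.444, 0.042], [0.417, 0.203]] [0.165 0.178 0.163]
top blue 1810.0 [248.  218.7] [ 55.5 112.8]
   [[0.574, 0.146], [0.628, -0.144], [0.485, -0.169], [0.432, 0.117]] [0.294 0.145 0.291]
top red 398.0 [195.5 144.5] [22.6 22.6]
top red 157.5 [281.  99.] [14. 14.]
side brass 683.0 [266.4 297. ] [38.5 25.1]
side brass 1049.5 [210.8 283.6] [31.7 45.3]
side brass 60.5 [427.6 223.9] [ 7.  11.2]
side blue 105.0 [367.5 208.5] [11. 13.]
side blue 959.0 [278.6 239.2] [62.7 48. ]
side blue 769.0 [248.9 149.5] [25.4 51.1]
side red 101.5 [381.  221.5] [11. 12.]
side red 129.0 [320.7 187. ] [ 9.9 19.2]
(380, 789, 3)
```

View pics/crop1.png

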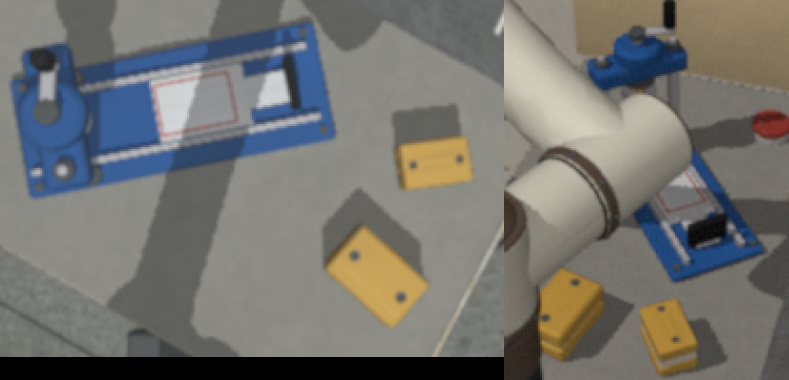

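The flask lookalikes are top (356,247), about 82×51 mm, and top (329,301), about 105×67 mm. The small one at (356,247), side (266,297), fits 56×84 mm, and the crop shows two dark pins on each. The press has its crank end at the left, near (175,222), and its handle near (290,209). I'll measure the pins, outline, base and knob next.

```bash
python3 - <<'E'
from h import *
import pickle
S=pickle.load(open('s0.pkl','rb')); T,D=S['top'],S['side']
def cen(s,u,v,r,fn):
    u,v=int(round(u)),int(round(v)); w=s['color'][v-r:v+r+1,u-r:u+r+1].astype(float)
    g=fn(w); g=np.clip(g-np.percentile(g,60),0,None); y,x=np.mgrid[v-r:v+r+1,u-r:u+r+1]; return (x*g).sum()/g.sum(),(y*g).sum()/g.sum()
dark=lambda w:255-w[...,0]
P=[]
for a,b in(((346.7,248.6),(262.1,283.2)),((369,245.7),(270,297.9))):
    p,q=cen(T,*a,3,dark),cen(D,*b,3,dark); x,e=tri(T,p,D,q); P.append(x); print('pin',np.round(p,1),np.round(q,1),x.round(4),round(e,4))
P=np.array(P); print('ctr',P.mean(0).round(4),'dist',np.linalg.norm(P[1]-P[0]).round(4),'yaw',np.degrees(np.arctan2(*(P[1]-P[0])[[1,0]])))
def redrect(s,x0,x1,y0,y1):
    c=s['color'][y0:y1,x0:x1].astype(int); m=((c[...,0]-np.maximum(c[...,1],c[...,2]))>22).astype(np.uint8)
    ys,xs=np.nonzero(m); pts=np.c_[xs+x0,ys+y0].astype(np.float32); return pts
pt=redrect(T,215,270,195,245); ps=redrect(D,250,310,185,245)
print(len(pt),len(ps))
w=np.array([onz(T,*p,.026)[:2] for p in pt]).astype(np.float32); r=cv2.minAreaRect(w*1000); print('seat top',r)
w=np.array([onz(D,*p,.026)[:2] for p in ps]).astype(np.float32)
if len(w)>4: print('side seat',cv2.minAreaRect(w*1000), ps.min(0),ps.max(0))
# base plate: blue hull at z=.014 for outer part
hsv=cv2.cvtColor(T['color'],cv2.COLOR_RGB2HSV); m=cv2.inRange(hsv,(100,130,25),(125,255,255)); m[:,:200]=0; m[:170]=0; m[270:]=0;m[:,320:]=0
ys,xs=np.nonzero(m); w=np.array([onz(T,x,y,.014)[:2] for x,y in zip(xs,ys)]).astype(np.float32); r=cv2.minAreaRect(w*1000); print('base',r,cv2.boxPoints(r).round(0).tolist())
# knob
for s,(u,v) in((T,(170.5,198)),(D,(266.5,127))):
    c=s['color'][int(v)-12:int(v)+13,int(u)-12:int(u)+13].max(2); ys,xs=np.nonzero(c<50); print(len(xs),xs.min()+int(u)-12,xs.max()+int(u)-12,ys.min()+int(v)-12,ys.max()+int(v)-12,xs.mean()+int(u)-12,ys.mean()+int(v)-12)
E
```

```text
pin [346.3 248.2] [262.3 282. ] [ 0.4471 -0.2593  0.0515] 0.0004
pin [368.4 245.2] [269.9 298.3] [ 0.4538 -0.3151  0.0511] 0.0002
ctr [ 0.4505 -0.2872  0.0513] dist 0.0563 yaw -83.09231666160336
72 30
seat top ((527.8545532226562, 2.0901947021484375), (64.39005279541016, 93.17286682128906), 10.493017196655273)
side seat ((528.462158203125, -12.469470977783203), (65.9378890991211, 71.77135467529297), 12.165473937988281) [261. 210.] [285. 231.]
base ((530.1270141601562, -15.174362182617188), (144.73223876953125, 286.37799072265625), 10.525399208068848) [[433.0, 112.0], [485.0, -169.0], [627.0, -143.0], [575.0, 139.0]]
61 165 175 194 202 170.52459016393442 197.9016393442623
85 264 269 120 134 266.52941176470586 127.07058823529411
```

```bash
cat >> h.py <<'E'
from scipy.spatial.transform import Rotation as Ro
def pose():
    st=ctrl.state(); q=np.array(st['tcp_rot']); return np.array(st['tcp_pos']),Ro.from_quat(q[[1,2,3,0]])
def goto(p,yaw_y_deg,p0=None,R0=None):
    """slide(cm), rotvec to bring TCP to p, pointing down with tool y along given heading (mod 180)"""
    if p0 is None: p0,R0=pose()
    best=None
    for k in(0,180):
        a=np.radians(yaw_y_deg+k); y=np.array([np.cos(a),np.sin(a),0]); z=np.array([0,0,-1.]); x=np.cross(y,z)
        rv=(R0.inv()*Ro.from_matrix(np.c_[x,y,z])).as_rotvec()
        if best is None or np.linalg.norm(rv)<np.linalg.norm(best): best=rv
    return (R0.inv().apply(np.array(p)-p0)*100).round(2),best.round(3)
def brief():
    st=ctrl.state(); print({k:np.round(st[k],3).tolist() for k in('clock','tcp_pos','q','contact_force','grip_width','gripper_force')})
E
python3 - <<'E'
from h import *
import pickle
S=pickle.load(open('s0.pkl','rb')); T,D=S['top'],S['side']
print('knob mid/top',tri(T,(170.5,198),D,(266.5,123)), onz(T,170.5,198,.27), onz(D,266.5,127,.256), onz(D,266.5,120,.28))
y=np.array([-.182,.983]); seat=np.array([.528,.002]); ax=seat+.15*y; print('axis',ax,proj(T,[*ax,.233]),proj(D,[*ax,.233]),'handle',seat-.12*y, proj(T,[*(seat-.12*y),.064]),proj(D,[*(seat-.12*y),.052]))
p,R=pose(); print(R.as_matrix().round(3))
print(goto([.4505,-.2872,.16],6.9)); 
E
```

```text
knob mid/top (array([0.55062309, 0.13537091, 0.2693721 ]), np.float64(0.00021183725590117277)) [0.55064081 0.13522324 0.27      ] [0.55038626 0.13502144 0.256     ] [0.55036841 0.13457559 0.28      ]
axis [0.5007  0.14945] [167.38238198 223.46696587] [248.80741146 133.10456136] handle [ 0.54984 -0.11596] [288.40231456 207.88583726] [286.84754281 236.9825396 ]
[[-0.928 -0.372 -0.001]
 [-0.372  0.928  0.002]
 [ 0.     0.002 -1.   ]]
(array([-31.1 ,  19.  ,   3.25]), array([ 2.00e-03,  1.00e-03, -1.31e+00]))
```

Request:
carry_out --slide '[[-3.1,1.9,0.3],[-6.2,3.8,0.6],[-9.3,5.7,1.0],[-12.4,7.6,1.3],[-15.5,9.5,1.6],[-18.7,11.4,2.0],[-21.8,13.3,2.3],[-24.9,15.2,2.6],[-28.0,17.1,2.9],[-31.1,19.0,3.25]]' --rotation '[[0,0,-0.12],[0,0,-0.24],[0,0,-0.36],[0,0,-0.48],[0,0,-0.6],[0,0,-0.72],[0,0,-0.84],[0,0,-0.96],[0,0,-1.08],[0,0,-1.2]]' --gripper '[8.54,8.54,8.54,8.54,8.54,8.54,8.54,8.54,8.54,8.54]'

```text
clock: 0.93
tcp_pos: [0.4513, -0.2861, 0.1603]
tcp_rot: [0.0, 0.713, -0.701, -0.0]
contact_force: [0.4, -0.1, -1.1]
grip_width: 0.0852
gripper_force: 0.0
```

```bash
python3 - <<'E'
from h import *
brief(); print(goto([.4505,-.2872,.015],6.9))
E
```

```text
{'clock': 0.933, 'tcp_pos': [0.451, -0.286, 0.16], 'q': [-0.261, 0.259, -0.264, -0.0, -1.049, 0.278], 'contact_force': [0.443, -0.09, -1.147], 'grip_width': 0.085, 'gripper_force': 0.0}
(array([ 0.12,  0.07, 14.53]), array([ 0.   ,  0.   , -0.103]))
```

Request:
carry_out --slide '[[0.1,0.1,1.0],[0.1,0.1,2.5],[0.1,0.1,4.5],[0.1,0.1,6.5],[0.1,0.1,8.5],[0.1,0.1,10.5],[0.1,0.1,12.5],[0.1,0.1,13.8],[0.1,0.1,14.5],[0.1,0.1,14.5]]' --rotation '[[0,0,-0.05],[0,0,-0.1],[0,0,-0.1],[0,0,-0.1],[0,0,-0.1],[0,0,-0.1],[0,0,-0.1],[0,0,-0.1],[0,0,-0.1],[0,0,-0.1]]' --gripper '[8.54,8.54,8.54,8.54,8.54,8.54,8.54,8.54,8.54,8.54]'

```text
clock: 1.77
tcp_pos: [0.4483, -0.2883, 0.0138]
tcp_rot: [0.001, 0.745, -0.667, -0.002]
contact_force: [0.7, 0.1, 0.0]
grip_width: 0.0853
gripper_force: 0.0
```

Request:
carry_out --slide '[[0,0,0],[0,0,0],[0,0,0],[0,0,0],[0,0,0],[0,0,0],[0,0,0],[0,0,0],[0,0,0],[0,0,0]]' --rotation '[[0,0,0],[0,0,0],[0,0,0],[0,0,0],[0,0,0],[0,0,0],[0,0,0],[0,0,0],[0,0,0],[0,0,0]]' --gripper '[5,5,5,5,5,5,5,5,5,5]' --grip_force 50

```text
clock: 2.6
tcp_pos: [0.4497, -0.2888, 0.0156]
tcp_rot: [0.0, 0.745, -0.667, -0.0]
contact_force: [-0.2, -0.8, -0.6]
grip_width: 0.05
gripper_force: 0.0
```

```bash
python3 - <<'E'
from h import *
brief(); snap('top','top1.png')
im=cv2.imread('pics/top1.png')[170:320,150:400]; cv2.imwrite('pics/c2.png',cv2.resize(im,None,fx=3,fy=3))
p,R=pose(); print(goto([.528,.002,.11],10.5))
E
```

```text
{'clock': 2.6, 'tcp_pos': [0.45, -0.289, 0.016], 'q': [-0.267, 0.433, -0.434, 0.0, -0.703, 0.378], 'contact_force': [-0.194, -0.811, -0.626], 'grip_width': 0.05, 'gripper_force': 0.0}
(array([-28.03, -11.  ,  -9.44]), array([ 0.   ,  0.   , -0.072]))
```

View pics/c2.png

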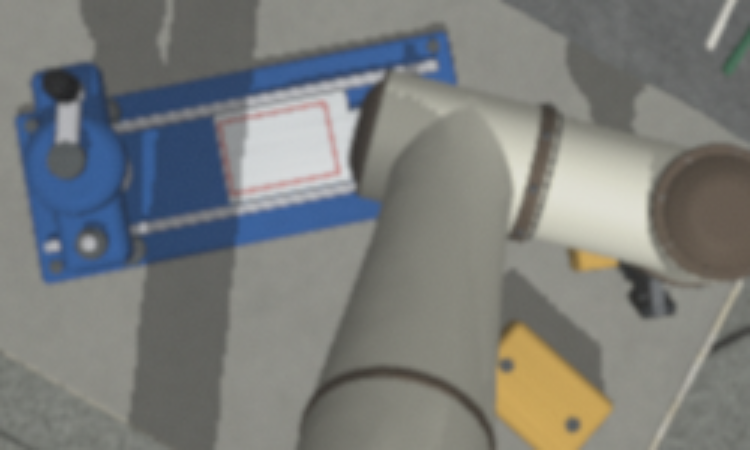

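```bash
python3 - <<'E'
from h import *
s=snap('side','side1.png'); t=snap('top')
p,R=pose()
for k in(-.035,0,.035):
    q=p+R.apply([0,k,-.019]); print(q.round(3),proj(s,q).round(0),proj(t,q).round(0))
im=cv2.imread('pics/side1.png')[180:360,140:380]; cv2.imwrite('pics/c3.png',cv2.resize(im,None,fx=3,fy=3))
E
```

```text
[ 0.484 -0.285  0.035] [279. 291.] [355. 234.]
[ 0.45  -0.289  0.035] [266. 295.] [357. 247.]
[ 0.415 -0.293  0.035] [253. 298.] [359. 261.]
```

View pics/c3.png

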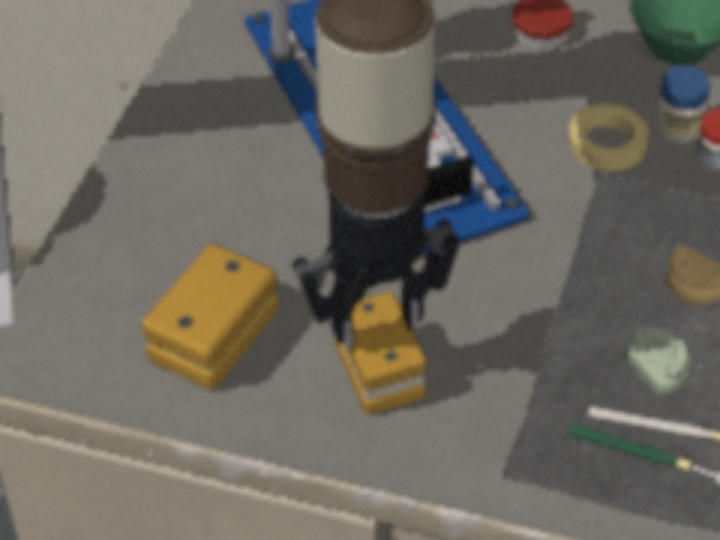

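The side view shows the fingers straddling the small flask with nothing gripped yet. I'll close further.

Request:
carry_out --slide '[[0,0,0],[0,0,0],[0,0,0],[0,0,0],[0,0,0],[0,0,0],[0,0,0],[0,0,0],[0,0,0],[0,0,0]]' --rotation '[[0,0,0],[0,0,0],[0,0,0],[0,0,0],[0,0,0],[0,0,0],[0,0,0],[0,0,0],[0,0,0],[0,0,0]]' --gripper '[4,4,4,4,4,4,4,4,4,4]'

```text
clock: 3.58
tcp_pos: [0.4497, -0.2888, 0.0156]
tcp_rot: [0.0, 0.745, -0.667, 0.0]
contact_force: [-0.3, -0.1, -0.2]
grip_width: 0.0399
gripper_force: 0.0
```

```bash
python3 - <<'E'
from h import *
brief(); s=snap('side','side2.png')
im=cv2.imread('pics/side2.png')[240:340,220:320]; cv2.imwrite('pics/c4.png',cv2.resize(im,None,fx=5,fy=5,interpolation=3))
E
```

```text
{'clock': 3.583, 'tcp_pos': [0.45, -0.289, 0.016], 'q': [-0.267, 0.433, -0.434, 0.0, -0.703, 0.378], 'contact_force': [-0.284, -0.056, -0.227], 'grip_width': 0.04, 'gripper_force': 0.0}
```

View pics/c4.png

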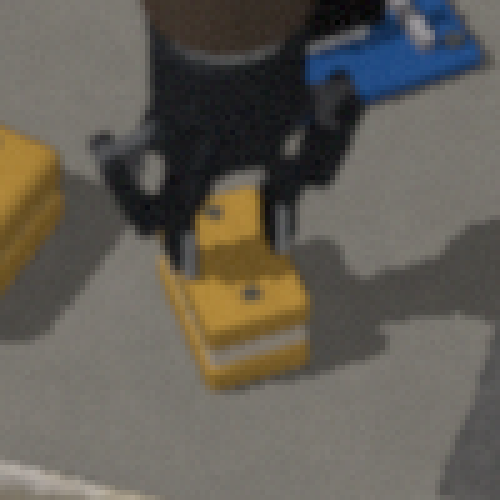

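```bash
python3 - <<'E'
from h import *
import pickle
S=pickle.load(open('s0.pkl','rb')); s=S['side']; p,R=pose()
from scipy.optimize import least_squares
for px in((257.6,295),(276.6,290)):
    f=lambda a:proj(s,p+R.apply([0,a[0],a[1]]))-px
    print(px,least_squares(f,[0,0]).x.round(4))
print('tcp',proj(s,p),'start tcp',proj(s,[.233,-.579,.192]))
im=S['side']['color'][310:400,140:240,::-1]; cv2.imwrite('pics/c5.png',cv2.resize(im,None,fx=5,fy=5,interpolation=3))
E
```

```text
(257.6, 295) [ 0.0224 -0.0272]
(276.6, 290) [-0.0289 -0.0258]
tcp [265.98682648 299.41399365] start tcp [189.10189542 379.41799805]
```

View pics/c5.png

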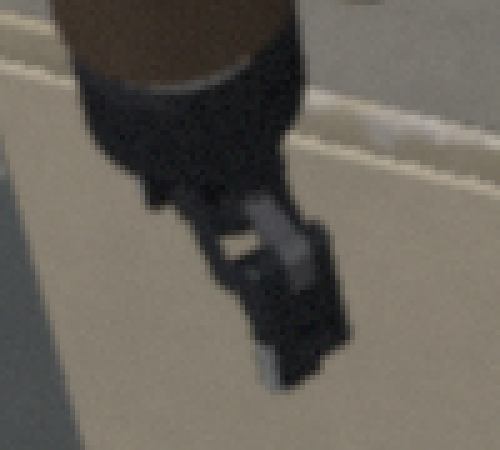

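The crop shows the finger tips above the flask top, and the flask hasn't moved, so the real tips sit higher than the reported TCP suggests. I'll open, then go lower in small, watched steps.

Request:
carry_out --slide '[[0,0,0],[0,0,0],[0,0,0],[0,0,0],[0,0,0],[0,0,0.2],[0,0,0.4],[0,0,0.6],[0,0,0.8],[0,0,0.8]]' --rotation '[[0,0,0],[0,0,0],[0,0,0],[0,0,0],[0,0,0],[0,0,0],[0,0,0],[0,0,0],[0,0,0],[0,0,0]]' --gripper '[8.54,8.54,8.54,8.54,8.54,8.54,8.54,8.54,8.54,8.54]'

```text
clock: 4.47
tcp_pos: [0.4493, -0.2886, 0.007]
tcp_rot: [0.0, 0.745, -0.667, -0.001]
contact_force: [0.1, -0.4, -0.1]
grip_width: 0.0852
gripper_force: 0.0
```

```bash
python3 - <<'E'
from h import *
brief(); s=snap('side','side3.png'); t=snap('top','top3.png')
im=cv2.imread('pics/side3.png')[230:330,210:310]; im2=cv2.imread('pics/top3.png')[215:295,320:400]
cv2.imwrite('pics/c6.png',np.hstack([cv2.resize(im,(400,400),interpolation=3),cv2.resize(im2,(400,400),interpolation=3)]))
E
```

```text
{'clock': 4.467, 'tcp_pos': [0.449, -0.289, 0.007], 'q': [-0.267, 0.446, -0.442, -0.0, -0.684, 0.378], 'contact_force': [0.136, -0.44, -0.089], 'grip_width': 0.085, 'gripper_force': 0.0}
```

View pics/c6.png

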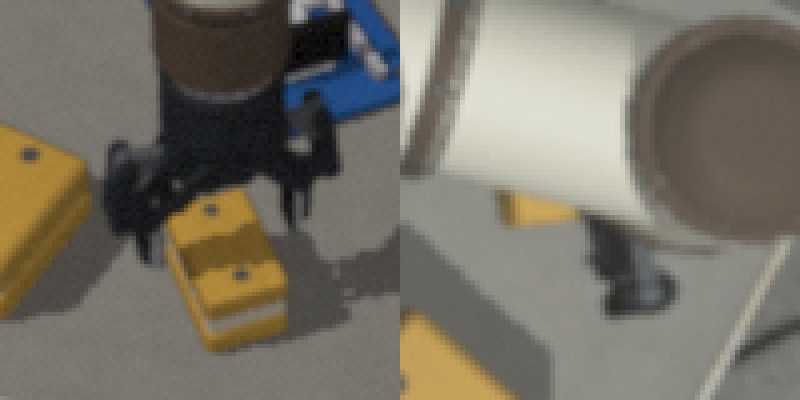

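```bash
python3 - <<'E'
from h import *
import pickle
s=pickle.load(open('s0.pkl','rb'))['side']; p,R=pose()
from scipy.optimize import least_squares
for px in((247,295.5),(284,287)):
    for dx in(0,.011,-.011):
        f=lambda a:proj(s,p+R.apply([dx,a[0],a[1]]))-px
        print(px,dx,least_squares(f,[0,0]).x.round(4))
print(R.as_matrix()[:,0].round(2))
for y in(.0427,-.0427): print(proj(s,p+R.apply([0,y,-.013])))
E
```

```text
(247, 295.5) 0 [ 0.0503 -0.0452]
(247, 295.5) 0.011 [ 0.0534 -0.0593]
(247, 295.5) -0.011 [ 0.0471 -0.0311]
(284, 287) 0 [-0.0493 -0.0376]
(284, 287) 0.011 [-0.0448 -0.0518]
(284, 287) -0.011 [-0.0537 -0.0234]
[ 0.11 -0.99 -0.  ]
[250.16022833 302.74407134]
[281.45637081 293.81281937]
```

```bash
python3 - <<'E'
from h import *
import pickle
s=pickle.load(open('s0.pkl','rb'))['side']; p=np.array([.233,-.579,.192]); R=Ro.from_quat([-.19,.982,.001,0])
from scipy.optimize import least_squares
for px in((195,387.6),(209,378)):
    for dx in(0,.011,-.011):
        f=lambda a:proj(s,p+R.apply([dx,a[0],a[1]]))-px
        print(px,dx,least_squares(f,[0,0]).x.round(4))
for x in(-.011,.011):
  for y in(.0427,-.0427): print(x,y,proj(s,p+R.apply([x,y,-.013])))
E
```

```text
(195, 387.6) 0 [-0.0233 -0.0034]
(195, 387.6) 0.011 [-0.0524 -0.0558]
(195, 387.6) -0.011 [0.0057 0.0491]
(209, 378) 0 [-0.0932 -0.1326]
(209, 378) 0.011 [-0.1183 -0.1778]
(209, 378) -0.011 [-0.068  -0.0874]
-0.011 0.0427 [182.72231175 356.72059541]
-0.011 -0.0427 [204.94148352 389.50614912]
0.011 0.0427 [172.57444214 362.51574271]
0.011 -0.0427 [194.49258854 395.92180623]
```

```bash
python3 - <<'E'
from h import *
import pickle
S=pickle.load(open('s0.pkl','rb')); p,R=pose()
for tp in((366,273),(368,273),(370,274)):
  for sp in((238,270),(240,280)):
    x,e=tri(S['top'],tp,S['side'],sp); print(tp,sp,x.round(3),round(e,4),'tool',R.inv().apply(x-p).round(3))
E
```

```text
(366, 273) (238, 270) [ 0.384 -0.289  0.147] 0.0053 tool [-0.007  0.065 -0.139]
(366, 273) (240, 280) [ 0.385 -0.295  0.116] 0.0021 tool [-0.001  0.065 -0.109]
(368, 273) (238, 270) [ 0.384 -0.293  0.151] 0.0059 tool [-0.003  0.066 -0.143]
(368, 273) (240, 280) [ 0.385 -0.299  0.121] 0.0027 tool [ 0.002  0.065 -0.113]
(370, 274) (238, 270) [ 0.382 -0.296  0.155] 0.0042 tool [ 0.     0.068 -0.148]
(370, 274) (240, 280) [ 0.383 -0.302  0.125] 0.001 tool [ 0.006  0.067 -0.118]
```

Request:
carry_out --slide '[[0,0,0.2],[0,0,0.4],[0,0,0.6],[0,0,0.8],[0,0,1.0],[0,0,1.2],[0,0,1.4],[0,0,1.6],[0,0,1.6],[0,0,1.6]]' --rotation '[[0,0,0],[0,0,0],[0,0,0],[0,0,0],[0,0,0],[0,0,0],[0,0,0],[0,0,0],[0,0,0],[0,0,0]]' --gripper '[8.54,8.54,8.54,8.54,8.54,8.54,8.54,8.54,8.54,8.54]'

```text
clock: 5.4
tcp_pos: [0.4496, -0.2888, -0.0085]
tcp_rot: [0.0, 0.745, -0.667, -0.0]
contact_force: [0.3, 0.7, 0.3]
grip_width: 0.0855
gripper_force: 0.0
```

Request:
carry_out --slide '[[0,0,0],[0,0,0],[0,0,0],[0,0,0],[0,0,0],[0,0,0],[0,0,0],[0,0,0],[0,0,0],[0,0,0]]' --rotation '[[0,0,0],[0,0,0],[0,0,0],[0,0,0],[0,0,0],[0,0,0],[0,0,0],[0,0,0],[0,0,0],[0,0,0]]' --gripper '[5.0,5.0,5.0,5.0,5.0,5.0,5.0,5.0,5.0,5.0]' --grip_force 40

```text
clock: 6.23
tcp_pos: [0.4509, -0.2891, -0.0078]
tcp_rot: [-0.0, 0.745, -0.667, 0.001]
contact_force: [3.7, -0.3, 4.7]
grip_width: 0.055
gripper_force: 45.6
```

Gripped: opening 55 mm, force 45 N. The gripper really ends about 25 mm short of the reported TCP. I'll lift now.

Request:
carry_out --slide '[[0,0,-0.5],[0,0,-1.5],[0,0,-2.5],[0,0,-3.5],[0,0,-4.5],[0,0,-6.0],[0,0,-7.5],[0,0,-9],[0,0,-10],[0,0,-10]]' --rotation '[[0,0,0],[0,0,0],[0,0,0],[0,0,0],[0,0,0],[0,0,0],[0,0,0],[0,0,0],[0,0,0],[0,0,0]]' --gripper '[5.0,5.0,5.0,5.0,5.0,5.0,5.0,5.0,5.0,5.0]'

```text
clock: 7.07
tcp_pos: [0.4512, -0.2894, 0.0945]
tcp_rot: [-0.001, 0.745, -0.667, 0.003]
contact_force: [-0.1, -0.4, -5.9]
grip_width: 0.0553
gripper_force: 44.6
```

```bash
python3 - <<'E'
from h import *
brief(); print(goto([.5283,.0001,.092],10.5))
E
```

```text
{'clock': 7.067, 'tcp_pos': [0.451, -0.289, 0.095], 'q': [-0.267, 0.327, -0.352, 0.001, -0.886, 0.378], 'contact_force': [-0.123, -0.43, -5.894], 'grip_width': 0.055, 'gripper_force': 44.583}
(array([-27.92, -10.87,   0.24]), array([-0.005, -0.003, -0.072]))
```

Request:
carry_out --slide '[[-1.5,-0.6,0],[-4.5,-1.8,0],[-8,-3.1,0],[-12,-4.7,0.1],[-16,-6.2,0.1],[-20,-7.8,0.2],[-24,-9.3,0.2],[-26.5,-10.3,0.2],[-27.9,-10.9,0.2],[-27.9,-10.9,0.2]]' --rotation '[[0,0,-0.01],[0,0,-0.02],[0,0,-0.03],[0,0,-0.04],[0,0,-0.05],[0,0,-0.06],[0,0,-0.072],[0,0,-0.072],[0,0,-0.072],[0,0,-0.072]]' --gripper '[5.0,5.0,5.0,5.0,5.0,5.0,5.0,5.0,5.0,5.0]'

```text
clock: 7.9
tcp_pos: [0.528, 0.0039, 0.089]
tcp_rot: [-0.0, 0.77, -0.638, -0.0]
contact_force: [-0.0, -1.2, -5.0]
grip_width: 0.0549
gripper_force: 44.4
```

```bash
python3 - <<'E'
from h import *
brief(); print(goto([.5283,.0001,.020],10.5))
E
```

```text
{'clock': 7.9, 'tcp_pos': [0.528, 0.004, 0.089], 'q': [0.315, 0.324, -0.374, -0.001, -0.872, -0.127], 'contact_force': [-0.001, -1.174, -5.007], 'grip_width': 0.055, 'gripper_force': 44.41}
(array([0.38, 0.04, 6.9 ]), array([-0.   ,  0.001,  0.004]))
```

Request:
carry_out --slide '[[0,0,0.6],[0,0,1.5],[0,0,2.5],[0,0,3.5],[0,0,4.5],[0,0,5.2],[0,0,5.8],[0,0,6.0],[0,0,6.0],[0,0,6.0]]' --rotation '[[0,0,0],[0,0,0],[0,0,0],[0,0,0],[0,0,0],[0,0,0],[0,0,0],[0,0,0],[0,0,0],[0,0,0]]' --gripper '[5.0,5.0,5.0,5.0,5.0,5.0,5.0,5.0,5.0,5.0]'

```text
clock: 8.73
tcp_pos: [0.5275, 0.0006, 0.0298]
tcp_rot: [-0.0, 0.769, -0.639, 0.0]
contact_force: [-0.2, -0.9, -5.3]
grip_width: 0.0552
gripper_force: 44.4
```

```bash
python3 - <<'E'
from h import *
brief(); print(goto([.5283,.0001,.018],10.5))
s=snap('side','side4.png'); t=snap('top','top4.png')
im=cv2.imread('pics/side4.png')[160:260,230:330]; im2=cv2.imread('pics/top4.png')[160:260,200:300]
cv2.imwrite('pics/c7.png',np.hstack([cv2.resize(im,(400,400),interpolation=3),cv2.resize(im2,(400,400),interpolation=3)]))
E
```

```text
{'clock': 8.733, 'tcp_pos': [0.527, 0.001, 0.03], 'q': [0.309, 0.403, -0.439, 0.0, -0.728, -0.126], 'contact_force': [-0.177, -0.948, -5.299], 'grip_width': 0.055, 'gripper_force': 44.386}
(array([ 0.06, -0.07,  1.18]), array([-0., -0., -0.]))
```

Request:
carry_out --slide '[[0.05,-0.05,0.3],[0.05,-0.05,0.6],[0.05,-0.05,0.8],[0.05,-0.05,0.9],[0.05,-0.05,1.0],[0.05,-0.05,1.05],[0.05,-0.05,1.1],[0.05,-0.05,1.15],[0.05,-0.05,1.15],[0.05,-0.05,1.15]]' --rotation '[[0,0,0],[0,0,0],[0,0,0],[0,0,0],[0,0,0],[0,0,0],[0,0,0],[0,0,0],[0,0,0],[0,0,0]]' --gripper '[5.0,5.0,5.0,5.0,5.0,5.0,5.0,5.0,5.0,5.0]'

```text
clock: 9.67
tcp_pos: [0.5278, 0.0002, 0.0183]
tcp_rot: [-0.0, 0.769, -0.64, 0.0]
contact_force: [-1.2, -0.7, -4.2]
grip_width: 0.055
gripper_force: 44.5
```

Nearly touching; I'll ease down 1.5 mm more.

Request:
carry_out --slide '[[0,0,0.05],[0,0,0.1],[0,0,0.15],[0,0,0.15],[0,0,0.15],[0,0,0.15],[0,0,0.15],[0,0,0.15],[0,0,0.15],[0,0,0.15]]' --rotation '[[0,0,0],[0,0,0],[0,0,0],[0,0,0],[0,0,0],[0,0,0],[0,0,0],[0,0,0],[0,0,0],[0,0,0]]' --gripper '[5.0,5.0,5.0,5.0,5.0,5.0,5.0,5.0,5.0,5.0]'

```text
clock: 10.5
tcp_pos: [0.5279, 0.0002, 0.0181]
tcp_rot: [-0.0, 0.769, -0.639, 0.0]
contact_force: [-4.6, 0.3, 6.9]
grip_width: 0.0555
gripper_force: 45.9
```

Request:
carry_out --slide '[[0,0,0],[0,0,0],[0,0,0],[0,0,0],[0,0,0],[0,0,0],[0,0,-0.5],[0,0,-1.5],[0,0,-3],[0,0,-4.5]]' --rotation '[[0,0,0],[0,0,0],[0,0,0],[0,0,0],[0,0,0],[0,0,0],[0,0,0],[0,0,0],[0,0,0],[0,0,0]]' --gripper '[6,7,8,8.5,8.5,8.5,8.5,8.5,8.5,8.5]'

```text
clock: 11.33
tcp_pos: [0.5277, 0.0001, 0.0627]
tcp_rot: [0.0, 0.769, -0.639, 0.0]
contact_force: [0.5, 0.4, 0.4]
grip_width: 0.0851
gripper_force: 0.0
```

Request:
carry_out --slide '[[0,0,-2],[0,0,-4],[0,0,-6],[2,1,-7],[5,2,-8],[8,3,-8],[11,4,-8],[14,5,-8],[17,5,-8],[19,5,-8]]' --rotation '[[0,0,0],[0,0,0],[0,0,0],[0,0,0],[0,0,0],[0,0,0],[0,0,0],[0,0,0],[0,0,0],[0,0,0]]' --gripper '[8.5,8.5,8.5,8.5,8.5,8,7,6,5,4]'

```text
clock: 12.17
tcp_pos: [0.5131, -0.1981, 0.143]
tcp_rot: [-0.0, 0.768, -0.64, 0.001]
contact_force: [0.2, 0.3, -0.2]
grip_width: 0.0405
gripper_force: 0.0
```

```bash
python3 - <<'E'
from h import *
brief(); 
y=np.array([-.182,.983]); seat=np.array([.528,.002])
print('pre-push',goto([*(seat-.165*y),.03],10.5))
s=snap('side','side5.png'); t=snap('top','top5.png')
for n,S in(('top',t),('side',s)):
    hsv=cv2.cvtColor(S['color'],cv2.COLOR_RGB2HSV); m=cv2.inRange(hsv,(12,130,90),(28,255,255))
    for k in cv2.findContours(m,0,2)[0]:
        if cv2.contourArea(k)>150:
            r=cv2.minAreaRect(k); print(n,np.round(r[0],1),np.round(r[1],1),cv2.contourArea(k), onz(S,*r[0],.07).round(4))
im=cv2.imread('pics/side5.png')[170:250,240:320]; im2=cv2.imread('pics/top5.png')[175:255,205:285]
cv2.imwrite('pics/c7.png',np.hstack([cv2.resize(im,(400,400),interpolation=3),cv2.resize(im2,(400,400),interpolation=3)]))
E
```

```text
{'clock': 12.167, 'tcp_pos': [0.513, -0.198, 0.143], 'q': [-0.073, 0.299, -0.254, 0.001, -1.016, 0.255], 'contact_force': [0.194, 0.286, -0.175], 'grip_width': 0.04, 'gripper_force': 0.0}
pre-push (array([-2.93, -5.09, 11.31]), array([-0.002, -0.001, -0.002]))
top [329.  301.1] [42.3 27.1] 1080.5 [ 0.3187 -0.2105  0.07  ]
side [209.8 284.5] [32.2 47.8] 1282.5 [ 0.3135 -0.2518  0.07  ]
```

View pics/c7.png

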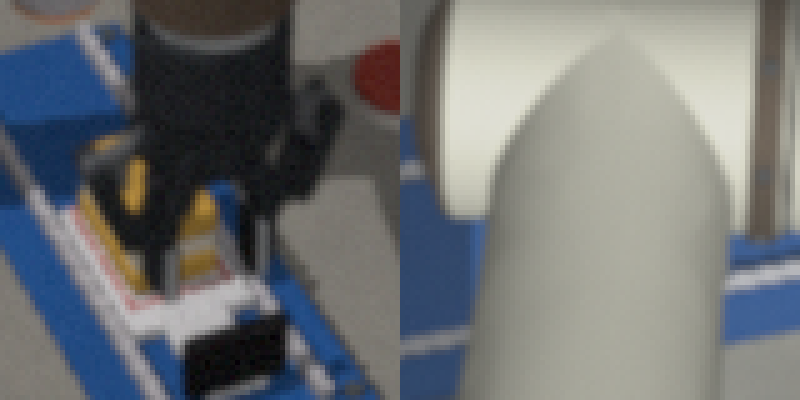

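The flask stands inside the red outline: the red line shows along its left and front edges. Next I'll position the fingers behind the handle.

Request:
carry_out --slide '[[-1,-2,1],[-2,-4,2],[-2.9,-5.1,4],[-2.9,-5.1,6],[-2.9,-5.1,8],[-2.9,-5.1,10],[-2.9,-5.1,12],[-2.9,-5.1,13.1],[-2.9,-5.1,13.1],[-2.9,-5.1,13.1]]' --rotation '[[0,0,0],[0,0,0],[0,0,0],[0,0,0],[0,0,0],[0,0,0],[0,0,0],[0,0,0],[0,0,0],[0,0,0]]' --gripper '[4,4,4,4,4,4,4,4,4,4]'

```text
clock: 13.1
tcp_pos: [0.5582, -0.1576, 0.011]
tcp_rot: [0.0, 0.769, -0.639, 0.0]
contact_force: [0.4, -0.3, -0.5]
grip_width: 0.04
gripper_force: 0.0
```

```bash
python3 - <<'E'
from h import *
brief(); 
y=np.array([-.182,.983]); seat=np.array([.528,.002])
for d in(.145,.0,-.01,-.02): print(d,goto([*(seat-d*y),.012],10.5))
E
```

```text
{'clock': 13.1, 'tcp_pos': [0.558, -0.158, 0.011], 'q': [0.004, 0.5, -0.323, 0.0, -0.747, 0.179], 'contact_force': [0.446, -0.325, -0.517], 'grip_width': 0.04, 'gripper_force': 0.0}
0.145 (array([-1.75,  0.06, -0.1 ]), array([ 0.   , -0.   ,  0.001]))
0.0 (array([-16.24,   0.05,  -0.1 ]), array([ 0.   , -0.   ,  0.001]))
-0.01 (array([-17.24,   0.05,  -0.1 ]), array([ 0.   , -0.   ,  0.001]))
-0.02 (array([-18.24,   0.05,  -0.1 ]), array([ 0.   , -0.   ,  0.001]))
```

Request:
carry_out --slide '[[-0.8,0,0],[-1.6,0,0],[-2.2,0,0],[-2.8,0,0],[-3.6,0,0],[-4.6,0,0],[-5.6,0,0],[-6.6,0,0],[-7.6,0,0],[-8.6,0,0]]' --rotation '[[0,0,0],[0,0,0],[0,0,0],[0,0,0],[0,0,0],[0,0,0],[0,0,0],[0,0,0],[0,0,0],[0,0,0]]' --gripper '[4,4,4,4,4,4,4,4,4,4]'

```text
clock: 13.93
tcp_pos: [0.5426, -0.0722, 0.0108]
tcp_rot: [-0.0, 0.769, -0.639, 0.0]
contact_force: [2.1, -2.7, 2.5]
grip_width: 0.0397
gripper_force: 1.3
```

Request:
carry_out --slide '[[-1,0,0],[-2,0,0],[-3,0,0],[-4,0,0],[-5,0,0],[-5.8,0,0],[-6.5,0,0],[-7.0,0,0],[-7.4,0,0],[-7.6,0,0]]' --rotation '[[0,0,0],[0,0,0],[0,0,0],[0,0,0],[0,0,0],[0,0,0],[0,0,0],[0,0,0],[0,0,0],[0,0,0]]' --gripper '[4,4,4,4,4,4,4,4,4,4]'

```text
clock: 14.77
tcp_pos: [0.528, 0.0017, 0.0104]
tcp_rot: [0.0, 0.769, -0.639, -0.0]
contact_force: [2.2, -2.4, 0.9]
grip_width: 0.0398
gripper_force: 1.1
```

Request:
carry_out --slide '[[-0.2,0,0],[-0.4,0,0],[-0.6,0,0],[-0.8,0,0],[-1.0,0,0],[-1.1,0,0],[-1.2,0,0],[-1.3,0,0],[-1.4,0,0],[-1.4,0,0]]' --rotation '[[0,0,0],[0,0,0],[0,0,0],[0,0,0],[0,0,0],[0,0,0],[0,0,0],[0,0,0],[0,0,0],[0,0,0]]' --gripper '[4,4,4,4,4,4,4,4,4,4]'

```text
clock: 15.6
tcp_pos: [0.5271, 0.0052, 0.0106]
tcp_rot: [0.005, 0.769, -0.64, 0.003]
contact_force: [16.2, -47.0, -6.7]
grip_width: 0.04
gripper_force: 24.3
```

Request:
carry_out --slide '[[0.5,0,0],[1.4,0,0],[2.5,0,0],[4,0,0],[6,0,-1],[8,0,-3],[11,0,-6],[14,0,-9],[17,0,-12],[20,0,-15]]' --rotation '[[0,0,0],[0,0,0],[0,0,0],[0,0,0],[0,0,0],[0,0,0],[0,0,0],[0,0,0],[0,0,0],[0,0,0]]' --gripper '[4,4,4,4,4,4,4,4,4,4]'

```text
clock: 16.43
tcp_pos: [0.5616, -0.18, 0.1599]
tcp_rot: [-0.0, 0.769, -0.639, -0.001]
contact_force: [1.2, 0.8, -0.8]
grip_width: 0.0398
gripper_force: 0.0
```

Request:
carry_out --slide '[[3,0,-2],[6,0,-4],[9,0,-6],[12,0,-7],[15,0,-8],[18,0,-8],[20,0,-8],[20,0,-8],[20,0,-8],[20,0,-8]]' --rotation '[[0,0,0],[0,0,0],[0,0,0],[0,0,0],[0,0,0],[0,0,0],[0,0,0],[0,0,0],[0,0,0],[0,0,0]]' --gripper '[4,4,4,4,4,4,4,4,4,4]'

```text
clock: 17.27
tcp_pos: [0.5982, -0.3752, 0.2378]
tcp_rot: [-0.0, 0.769, -0.639, -0.001]
contact_force: [0.1, 0.4, -0.8]
grip_width: 0.0403
gripper_force: 0.0
```

```bash
python3 - <<'E'
from h import *
import pickle
brief()
s=snap('side','side6.png'); t=snap('top','top6.png'); pickle.dump({'side':s,'top':t},open('s6.pkl','wb'))
im=cv2.imread('pics/side6.png')[110:250,220:320]; im2=cv2.imread('pics/top6.png')[180:270,150:285]
cv2.imwrite('pics/c8.png',np.hstack([cv2.resize(im,(400,560),interpolation=3),cv2.copyMakeBorder(cv2.resize(im2,(400,267),interpolation=3),0,293,0,0,0)]))
E
```

```text
{'clock': 17.267, 'tcp_pos': [0.598, -0.375, 0.238], 'q': [-0.332, 0.507, 0.315, -0.001, -1.38, 0.516], 'contact_force': [0.127, 0.392, -0.78], 'grip_width': 0.04, 'gripper_force': 0.0}
```

View pics/c8.png

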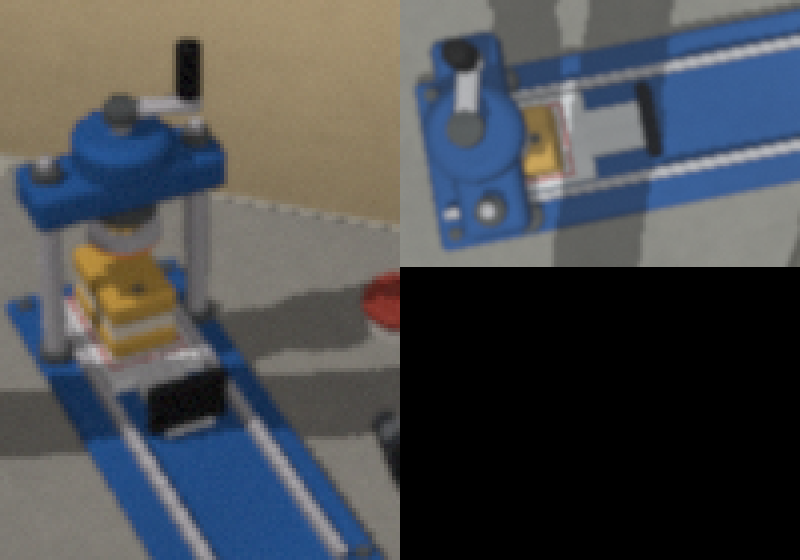

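The view shows the carriage well in, the flask under the pad inside the outline, and the pad clear above it. I'll measure the handle's actual displacement.

```bash
python3 - <<'E'
from h import *
import pickle
A=pickle.load(open('s0.pkl','rb')); B=pickle.load(open('s6.pkl','rb'))
def hd(s,u,v,r=14):
    c=s['color'][v-r:v+r+1,u-r:u+r+1].max(2); m=(c<45).astype(np.uint8); n,l,st,ce=cv2.connectedComponentsWithStats(m); k=1+np.argmax(st[1:,4]); return ce[k]+[u-r,v-r],st[k]
yv=np.array([-.182,.983])
for n,a,b in(('top',(289,208),(234,220)),('side',(287,240),(267,211))):
    p,sa=hd(A[n],*a); q,sb=hd(B[n],*b); P,Q=onz(A[n],*p,.05),onz(B[n],*q,.05); print(n,p.round(1),sa,q.round(1),sb,P.round(4),Q.round(4),'travel',((Q-P)[:2]@yv).round(4))
pt=[]
t=B['top']; c=t['color'].astype(int); 
# knob now
for n,(u,v) in(('top',(170,198)),('side',(266,127))):
    print(n,hd(B[n],u,v,11))
# axis check via hub (grey disk on crank centre)
print('hub top px->', onz(t,(465-400)/2.963+150,130/2.963+180,.233).round(4), onz(B['side'],120/4+220,110/4+110,.225).round(4))
print('flask front pin tri',tri(t,((535-400)/2.963+150,139/2.963+180),B['side'],(139/4+220,288/4+110)))
E
```

```text
top [288. 210.] [13 16  1  1  1] [233.4 218.8] [11  3  6 23 49] [ 0.5461 -0.1152  0.05  ] [0.5259 0.023  0.05  ] travel 0.1396
side [286.6 240.6] [  4   7  20  17 230] [266.4 209.5] [  4   5  20  16 215] [ 0.5462 -0.1279  0.05  ] [0.5205 0.0112 0.05  ] travel 0.1414
top (array([172.5       , 199.38461538]), array([10,  9,  7,  7, 26], dtype=int32))
side (array([266.5875, 127.175 ]), array([ 9,  4,  6, 15, 80], dtype=int32))
hub top px-> [0.4997 0.1397 0.233 ] [0.5017 0.1381 0.225 ]
flask front pin tri (array([0.50635236, 0.11393884, 0.07622458]), np.float64(0.0030590497396566934))
```

```bash
python3 - <<'E'
from h import *
import pickle
B=pickle.load(open('s6.pkl','rb')); s=B['side']
for z in(.09,.10,.11,.115,.12): print(z,proj(s,[.4951,.1105,z]).round(1))
print(s['color'][164:180,251].tolist())
print(goto([.5505,.135,.30],10.5))
E
```

```text
0.09 [250.8 179.8]
0.1 [250.7 177.2]
0.11 [250.6 174.6]
0.115 [250.6 173.3]
0.12 [250.6 172. ]
[[47, 48, 48], [48, 47, 46], [65, 60, 45], [109, 88, 53], [122, 104, 79], [107, 102, 101], [105, 103, 104], [103, 102, 105], [105, 101, 103], [125, 93, 81], [131, 85, 42], [115, 86, 38], [113, 88, 40], [112, 88, 40], [110, 86, 34], [112, 86, 37]]
(array([-51.  ,  -4.64,  -6.11]), array([-0.   ,  0.   ,  0.001]))
```

Request:
carry_out --slide '[[-1,0,-2],[-4,-0.4,-5],[-7.5,-0.7,-7],[-11,-1,-8],[-15,-1.3,-8],[-19,-1.7,-8],[-23,-2,-8],[-27,-2.4,-8],[-31,-2.8,-8],[-35,-3.2,-8]]' --rotation '[[0,0,0],[0,0,0],[0,0,0],[0,0,0],[0,0,0],[0,0,0],[0,0,0],[0,0,0],[0,0,0],[0,0,0]]' --gripper '[5.5,5.5,5.5,5.5,5.5,5.5,5.5,5.5,5.5,5.5]'

```text
clock: 18.2
tcp_pos: [0.5649, -0.0234, 0.3192]
tcp_rot: [-0.001, 0.769, -0.639, 0.0]
contact_force: [1.1, -0.2, -0.5]
grip_width: 0.0548
gripper_force: 0.0
```

Request:
carry_out --slide '[[-3,-0.3,0],[-6,-0.6,0],[-9,-0.8,0],[-12,-1.1,0],[-14,-1.3,0],[-15.5,-1.4,0],[-16,-1.45,0],[-16,-1.45,0],[-16,-1.45,0],[-16,-1.45,0]]' --rotation '[[0,0,0],[0,0,0],[0,0,0],[0,0,0],[0,0,0],[0,0,0],[0,0,0],[0,0,0],[0,0,0],[0,0,0]]' --gripper '[5.5,5.5,5.5,5.5,5.5,5.5,5.5,5.5,5.5,5.5]'

```text
clock: 19.03
tcp_pos: [0.5511, 0.1332, 0.3187]
tcp_rot: [-0.0, 0.769, -0.64, 0.0]
contact_force: [-0.3, 0.6, 0.3]
grip_width: 0.0551
gripper_force: 0.0
```

```bash
python3 - <<'E'
from h import *
brief(); print(goto([.5505,.135,.225],10.5))
E
```

```text
{'clock': 19.033, 'tcp_pos': [0.551, 0.133, 0.319], 'q': [0.523, 0.225, 0.09, 0.0, -1.436, -0.34], 'contact_force': [-0.346, 0.573, 0.313], 'grip_width': 0.055, 'gripper_force': 0.0}
(array([-0.19,  0.03,  9.37]), array([-0.   , -0.   , -0.001]))
```

Request:
carry_out --slide '[[-0.2,0,1.5],[-0.2,0,3],[-0.2,0,4.5],[-0.2,0,5.5],[-0.2,0,6.5],[-0.2,0,7.3],[-0.2,0,8.1],[-0.2,0,8.9],[-0.2,0,9.5],[-0.2,0,9.5]]' --rotation '[[0,0,0],[0,0,0],[0,0,0],[0,0,0],[0,0,0],[0,0,0],[0,0,0],[0,0,0],[0,0,0],[0,0,0]]' --gripper '[5.5,5.5,5.5,5.5,5.5,5.5,5.5,5.5,5.5,5.5]'

```text
clock: 19.87
tcp_pos: [0.5502, 0.1356, 0.2219]
tcp_rot: [0.001, 0.769, -0.64, -0.001]
contact_force: [0.0, -0.6, -0.7]
grip_width: 0.0545
gripper_force: 0.0
```

Request:
carry_out --slide '[[0,0,0],[0,0,0],[0,0,0],[0,0,0],[0,0,0],[0,0,0],[0,0,0],[0,0,0],[0,0,0],[0,0,0]]' --rotation '[[0,0,0],[0,0,0],[0,0,0],[0,0,0],[0,0,0],[0,0,0],[0,0,0],[0,0,0],[0,0,0],[0,0,0]]' --gripper '[4,3,2,1.8,1.8,1.8,1.8,1.8,1.8,1.8]' --grip_force 60

```text
clock: 20.7
tcp_pos: [0.5532, 0.1366, 0.2248]
tcp_rot: [-0.003, 0.769, -0.639, 0.002]
contact_force: [4.3, 0.8, -0.1]
grip_width: 0.019
gripper_force: 48.9
```

```bash
python3 - <<'E'
from h import *
brief(); p,R=pose(); print(R.as_matrix().round(4).tolist())
E
```

```text
{'clock': 20.7, 'tcp_pos': [0.553, 0.137, 0.225], 'q': [0.527, 0.266, -0.085, 0.001, -1.214, -0.344], 'contact_force': [4.298, 0.783, -0.149], 'grip_width': 0.019, 'gripper_force': 48.947}
[[0.1823, -0.9832, 0.0057], [-0.9832, -0.1823, 0.0019], [-0.0008, -0.0059, -1.0]]
```

```bash
cat > ck.py <<'E'
from h import *
def rows(C,phis,P,r=.05,a0=-.057,h=10.5):
    a=np.radians(h+180); y=np.array([np.cos(a),np.sin(a),0]); R=np.c_[np.cross(y,[0,0,-1.]),y,[0,0,-1.]]
    out=[]
    for f in phis:
        w=np.array([C[0]+r*np.cos(a0-f)-P[0],C[1]+r*np.sin(a0-f)-P[1],0]); out.append((R.T@w*100).round(2)[:2].tolist()+[0])
    return out
def pt(C,f,r=.05,a0=-.057): return (C[0]+r*np.cos(a0-f),C[1]+r*np.sin(a0-f))
E
python3 - <<'E'
from ck import *
C=(.5028,.1395)
ph=np.array([.1,.25,.4,.6,.8,1.0,1.2,1.4,1.6,1.6]); print(rows(C,ph,(.5503,.1357)))
E
```

```text
[[0.43, -0.11, 0], [1.12, 0.19, 0], [1.75, 0.59, 0], [2.48, 1.26, 0], [3.07, 2.07, 0], [3.49, 2.98, 0], [3.72, 3.95, 0], [3.75, 4.95, 0], [3.58, 5.93, 0], [3.58, 5.93, 0]]
```

Request:
carry_out --slide '[[0.43,-0.11,0],[1.12,0.19,0],[1.75,0.59,0],[2.48,1.26,0],[3.07,2.07,0],[3.49,2.98,0],[3.72,3.95,0],[3.75,4.95,0],[3.58,5.93,0],[3.58,5.93,0]]' --rotation '[[0,0,0],[0,0,0],[0,0,0],[0,0,0],[0,0,0],[0,0,0],[0,0,0],[0,0,0],[0,0,0],[0,0,0]]' --gripper '[1.8,1.8,1.8,1.8,1.8,1.8,1.8,1.8,1.8,1.8]'

```text
clock: 21.53
tcp_pos: [0.5002, 0.0885, 0.2248]
tcp_rot: [-0.001, 0.769, -0.64, 0.002]
contact_force: [5.9, -4.5, -0.8]
grip_width: 0.0186
gripper_force: 49.1
```

```bash
python3 - <<'E'
from ck import *
brief(); C=(.5028,.1395); print('cmd',pt(C,1.6))
print(rows(C,np.arange(1.8,3.61,.2),pt(C,1.6)))
print(rows(C,np.arange(3.8,5.61,.2),pt(C,3.6)))
E
```

```text
{'clock': 21.533, 'tcp_pos': [0.5, 0.088, 0.225], 'q': [0.497, 0.159, -0.226, 0.004, -1.183, -0.316], 'contact_force': [5.922, -4.51, -0.8], 'grip_width': 0.019, 'gripper_force': 49.101}
cmd (np.float64(0.498495152571763), np.float64(0.08968566181690657))
[[-0.36, 0.93, 0], [-0.9, 1.77, 0], [-1.59, 2.49, 0], [-2.42, 3.05, 0], [-3.34, 3.44, 0], [-4.31, 3.64, 0], [-5.31, 3.64, 0], [-6.29, 3.45, 0], [-7.21, 3.06, 0], [-8.04, 2.5, 0]]
[[-0.7, -0.72, 0], [-1.24, -1.55, 0], [-1.6, -2.48, 0], [-1.77, -3.47, 0], [-1.74, -4.47, 0], [-1.52, -5.44, 0], [-1.1, -6.35, 0], [-0.52, -7.15, 0], [0.22, -7.83, 0], [1.07, -8.35, 0]]
```

Request:
carry_out --slide '[[-0.36,0.93,0],[-0.9,1.77,0],[-1.59,2.49,0],[-2.42,3.05,0],[-3.34,3.44,0],[-4.31,3.64,0],[-5.31,3.64,0],[-6.29,3.45,0],[-7.21,3.06,0],[-8.04,2.5,0]]' --rotation '[[0,0,0],[0,0,0],[0,0,0],[0,0,0],[0,0,0],[0,0,0],[0,0,0],[0,0,0],[0,0,0],[0,0,0]]' --gripper '[1.8,1.8,1.8,1.8,1.8,1.8,1.8,1.8,1.8,1.8]'

```text
clock: 22.37
tcp_pos: [0.4581, 0.1604, 0.2245]
tcp_rot: [0.004, 0.769, -0.64, 0.001]
contact_force: [-0.5, -11.0, 4.8]
grip_width: 0.0186
gripper_force: 49.8
```

Request:
carry_out --slide '[[-0.7,-0.72,0],[-1.24,-1.55,0],[-1.6,-2.48,0],[-1.77,-3.47,0],[-1.74,-4.47,0],[-1.52,-5.44,0],[-1.1,-6.35,0],[-0.52,-7.15,0],[0.22,-7.83,0],[1.07,-8.35,0]]' --rotation '[[0,0,0],[0,0,0],[0,0,0],[0,0,0],[0,0,0],[0,0,0],[0,0,0],[0,0,0],[0,0,0],[0,0,0]]' --gripper '[1.8,1.8,1.8,1.8,1.8,1.8,1.8,1.8,1.8,1.8]'

```text
clock: 23.2
tcp_pos: [0.5418, 0.1701, 0.2246]
tcp_rot: [0.001, 0.769, -0.639, -0.002]
contact_force: [-9.3, 5.4, 6.4]
grip_width: 0.019
gripper_force: 50.0
```

```bash
python3 - <<'E'
from ck import *
brief(); C=(.5028,.1395); print('cmd',pt(C,5.6))
print(rows(C,np.arange(5.8,7.61,.2),pt(C,5.6)))
print(rows(C,[7.8,8,8.2,8.4,8.6,8.7,8.8,8.8,8.8,8.8],pt(C,7.6)))
E
```

```text
{'clock': 23.2, 'tcp_pos': [0.542, 0.17, 0.225], 'q': [0.587, 0.269, -0.08, -0.004, -1.224, -0.402], 'contact_force': [-9.297, 5.431, 6.38], 'grip_width': 0.019, 'gripper_force': 50.024}
cmd (np.float64(0.5433134514993364), np.float64(0.168802905105312))
[[0.94, -0.34, 0], [1.93, -0.48, 0], [2.93, -0.42, 0], [3.89, -0.17, 0], [4.79, 0.27, 0], [5.58, 0.88, 0], [6.23, 1.64, 0], [6.72, 2.51, 0], [7.03, 3.46, 0], [7.14, 4.45, 0]]
[[-0.09, 0.99, 0], [-0.37, 1.95, 0], [-0.83, 2.83, 0], [-1.47, 3.61, 0], [-2.24, 4.24, 0], [-2.67, 4.49, 0], [-3.12, 4.7, 0], [-3.12, 4.7, 0], [-3.12, 4.7, 0], [-3.12, 4.7, 0]]
```

Request:
carry_out --slide '[[0.94,-0.34,0],[1.93,-0.48,0],[2.93,-0.42,0],[3.89,-0.17,0],[4.79,0.27,0],[5.58,0.88,0],[6.23,1.64,0],[6.72,2.51,0],[7.03,3.46,0],[7.14,4.45,0]]' --rotation '[[0,0,0],[0,0,0],[0,0,0],[0,0,0],[0,0,0],[0,0,0],[0,0,0],[0,0,0],[0,0,0],[0,0,0]]' --gripper '[1.8,1.8,1.8,1.8,1.8,1.8,1.8,1.8,1.8,1.8]'

```text
clock: 24.03
tcp_pos: [0.5177, 0.0906, 0.2249]
tcp_rot: [-0.004, 0.769, -0.639, 0.004]
contact_force: [11.7, -4.7, -2.7]
grip_width: 0.0191
gripper_force: 48.9
```

Request:
carry_out --slide '[[-0.09,0.99,0],[-0.37,1.95,0],[-0.83,2.83,0],[-1.47,3.61,0],[-2.24,4.24,0],[-2.67,4.49,0],[-3.12,4.7,0],[-3.12,4.7,0],[-3.12,4.7,0],[-3.12,4.7,0]]' --rotation '[[0,0,0],[0,0,0],[0,0,0],[0,0,0],[0,0,0],[0,0,0],[0,0,0],[0,0,0],[0,0,0],[0,0,0]]' --gripper '[1.8,1.8,1.8,1.8,1.8,1.8,1.8,1.8,1.8,1.8]'

```text
clock: 24.87
tcp_pos: [0.4615, 0.1106, 0.2246]
tcp_rot: [0.001, 0.769, -0.64, 0.002]
contact_force: [2.2, -6.2, 2.5]
grip_width: 0.0189
gripper_force: 49.5
```

```bash
cat >> ck.py <<'E'
def rep(f,C=(.5028,.1395)):
    st=ctrl.state(); p=np.array(st['tcp_pos'])[:2]-C; F=np.array(st['contact_force']); a=np.arctan2(p[1],p[0]); t=np.array([np.sin(a),-np.cos(a)])
    print('t',st['clock'],'phi',round((-.057-a)%(2*np.pi),3),'(+2pi',round((-.057-a)%(2*np.pi)+2*np.pi,3),') cmd',f,'r',np.linalg.norm(p).round(4),'Ftan',(F[:2]@t).round(2),'Frad',(F[:2]@p/np.linalg.norm(p)).round(2))
E
python3 - <<'E'
from ck import *
rep(8.8); C=(.5028,.1395)
print(rows(C,np.arange(8.88,9.61,.08),pt(C,8.8)))
E
```

```text
t 24.8667 phi 2.475 (+2pi 8.758 ) cmd 8.8 r 0.0504 Ftan -6.34 Frad 1.77
[[-0.38, 0.14, 0], [-0.76, 0.24, 0], [-1.16, 0.31, 0], [-1.55, 0.35, 0], [-1.95, 0.36, 0], [-2.35, 0.34, 0], [-2.75, 0.29, 0], [-3.14, 0.2, 0], [-3.52, 0.09, 0], [-3.89, -0.06, 0]]
```

Request:
carry_out --slide '[[-0.38,0.14,0],[-0.76,0.24,0],[-1.16,0.31,0],[-1.55,0.35,0],[-1.95,0.36,0],[-2.35,0.34,0],[-2.35,0.34,0],[-2.35,0.34,0],[-2.35,0.34,0],[-2.35,0.34,0]]' --rotation '[[0,0,0],[0,0,0],[0,0,0],[0,0,0],[0,0,0],[0,0,0],[0,0,0],[0,0,0],[0,0,0],[0,0,0]]' --gripper '[1.8,1.8,1.8,1.8,1.8,1.8,1.8,1.8,1.8,1.8]'

```text
clock: 25.7
tcp_pos: [0.4535, 0.1318, 0.2246]
tcp_rot: [0.003, 0.769, -0.64, 0.002]
contact_force: [3.3, -9.3, 3.0]
grip_width: 0.0188
gripper_force: 49.6
```

```bash
python3 - <<'E'
from ck import *
rep(9.28); C=(.5028,.1395)
print(rows(C,np.arange(9.36,9.77,.08),pt(C,9.28)))
print(rows(C,np.arange(9.84,10.25,.08),pt(C,9.76)))
E
```

```text
t 25.7 phi 2.93 (+2pi 9.213 ) cmd 9.28 r 0.0499 Ftan -9.69 Frad -1.84
[[-0.4, -0.05, 0], [-0.79, -0.14, 0], [-1.17, -0.26, 0], [-1.54, -0.4, 0], [-1.9, -0.58, 0], [-2.24, -0.78, 0]]
[[-0.33, -0.23, 0], [-0.63, -0.49, 0], [-0.92, -0.77, 0], [-1.18, -1.07, 0], [-1.42, -1.39, 0], [-1.63, -1.73, 0]]
```

Request:
carry_out --slide '[[-0.4,-0.05,0],[-0.79,-0.14,0],[-1.17,-0.26,0],[-1.54,-0.4,0],[-1.9,-0.58,0],[-2.24,-0.78,0],[-2.24,-0.78,0],[-2.24,-0.78,0],[-2.24,-0.78,0],[-2.24,-0.78,0]]' --rotation '[[0,0,0],[0,0,0],[0,0,0],[0,0,0],[0,0,0],[0,0,0],[0,0,0],[0,0,0],[0,0,0],[0,0,0]]' --gripper '[1.8,1.8,1.8,1.8,1.8,1.8,1.8,1.8,1.8,1.8]'

```text
clock: 26.53
tcp_pos: [0.4554, 0.1536, 0.2245]
tcp_rot: [0.005, 0.769, -0.64, 0.001]
contact_force: [-1.9, -12.4, 6.7]
grip_width: 0.019
gripper_force: 50.0
```

```bash
python3 - <<'E'
from ck import *
rep(9.76)
import pickle
s=snap('side'); pickle.dump(s,open('s7.pkl','wb'))
B=pickle.load(open('s6.pkl','rb'))['side']
for n,S in(('old',B),('new',s)):
    print(n,S['color'][160:192:1,251].tolist())
for z in(.075,.08): print(z,proj(s,[.4951,.1105,z]).round(1))
E
```

```text
t 26.5333 phi 3.374 (+2pi 9.657 ) cmd 9.76 r 0.0494 Ftan -12.43 Frad -1.73
old [[24, 50, 85], [27, 49, 82], [26, 45, 68], [40, 43, 52], [47, 48, 48], [48, 47, 46], [65, 60, 45], [109, 88, 53], [122, 104, 79], [107, 102, 101], [105, 103, 104], [103, 102, 105], [105, 101, 103], [125, 93, 81], [131, 85, 42], [115, 86, 38], [113, 88, 40], [112, 88, 40], [110, 86, 34], [112, 86, 37], [109, 83, 35], [113, 88, 38], [109, 82, 35], [118, 93, 42], [152, 117, 53], [179, 137, 57], [166, 130, 58], [137, 107, 46], [118, 92, 39], [113, 87, 39], [109, 90, 54], [116, 106, 88]]
new [[27, 49, 84], [23, 47, 81], [41, 52, 74], [76, 78, 83], [99, 95, 99], [101, 98, 101], [100, 97, 100], [101, 98, 100], [99, 96, 98], [100, 97, 98], [99, 99, 100], [79, 79, 81], [56, 56, 56], [45, 45, 46], [44, 47, 47], [43, 44, 42], [51, 54, 54], [78, 79, 80], [101, 100, 101], [103, 101, 102], [106, 102, 102], [110, 95, 87], [117, 86, 60], [116, 84, 39], [116, 88, 42], [122, 94, 40], [130, 99, 43], [123, 95, 42], [115, 87, 39], [110, 84, 38], [107, 89, 56], [115, 103, 88]]
0.075 [250.9 183.6]
0.08 [250.9 182.3]
```

The pad fell about 33 mm in the image while the ram fell about 38.6 mm (9.66 rad). That puts the spring at about 5.6 mm of squeeze, and the pause load has risen from about 6 to 12 N, so the crank stops here. I'll unload the hand, open and lift away.

Request:
carry_out --slide '[[0.15,0,0],[0.3,0,0],[0.3,0,0],[0.3,0,0],[0.3,0,0],[0.3,0,0],[0.3,0,0],[0.3,0,0],[0.3,0,0],[0.3,0,0]]' --rotation '[[0,0,0],[0,0,0],[0,0,0],[0,0,0],[0,0,0],[0,0,0],[0,0,0],[0,0,0],[0,0,0],[0,0,0]]' --gripper '[1.8,1.8,1.8,2.3,2.8,3.5,4.2,5,5.5,5.5]'

```text
clock: 27.42
tcp_pos: [0.4579, 0.1559, 0.2234]
tcp_rot: [0.0, 0.769, -0.64, -0.0]
contact_force: [-1.0, 0.2, -0.7]
grip_width: 0.055
gripper_force: 0.0
```

Request:
carry_out --slide '[[0,0,-1],[0,0,-2.5],[0,0,-4.5],[0,0,-6.5],[0,0,-8.5],[0,0,-10],[0,0,-11],[0,0,-11],[0,0,-11],[0,0,-11]]' --rotation '[[0,0,0],[0,0,0],[0,0,0],[0,0,0],[0,0,0],[0,0,0],[0,0,0],[0,0,0],[0,0,0],[0,0,0]]' --gripper '[5.5,5.5,5.5,5.5,5.5,5.5,5.5,5.5,5.5,5.5]'

```text
clock: 28.25
tcp_pos: [0.4573, 0.1556, 0.3324]
tcp_rot: [0.001, 0.769, -0.64, -0.001]
contact_force: [0.2, -0.2, 0.2]
grip_width: 0.0551
gripper_force: 0.0
```

```bash
python3 - <<'E'
from h import *
import pickle
brief(); s=snap('side','side8.png'); o=pickle.load(open('s6.pkl','rb'))['side']
# pad drop by vertical profile correlation, several columns
for u in(247,251,255):
    a=o['color'][166:176,u].astype(float); 
    f=lambda im,col:np.array([np.interp(np.arange(0,40,.1),np.arange(40),im['color'][155:195,col,c].astype(float)) for c in range(3)])
    for n,S in(('old',o),('new',s)):
        rb=f(S,u)[0]-f(S,u)[2]; print(u,n,[ (round(155+.1*k,1)) for k in range(1,400) if (rb[k-1]<38)!=(rb[k]<38)])
# knob now
c=s['color'][100:150,215:290].max(2); n,l,st,ce=cv2.connectedComponentsWithStats((c<45).astype(np.uint8))
for k in range(1,n):
    if st[k,4]>25:
        q=ce[k]+[215,100]; w=onz(s,*q,.256); print('dark',q.round(1),st[k],w.round(4), np.arctan2(w[1]-.1395,w[0]-.5028))
E
```

```text
{'clock': 28.25, 'tcp_pos': [0.457, 0.156, 0.332], 'q': [0.665, 0.068, -0.065, -0.001, -1.44, -0.482], 'contact_force': [0.206, -0.197, 0.247], 'grip_width': 0.055, 'gripper_force': 0.0}
247 old [172.4, 190.8, 191.7]
247 new [181.2, 190.0, 193.7]
251 old [166.5, 168.2, 172.9, 190.7, 193.5]
251 new [181.5, 190.6, 193.5]
255 old [172.2, 189.5, 192.5]
255 new [181.3, 189.5, 192.5]
dark [232.1 128.4] [14 21  7 15 89] [0.4525 0.1503 0.256 ] 2.9308182744802753
```

```bash
python3 - <<'E'
import cv2
for f,a,b in(('side6.png',160,176),('side8.png',168,185)):
    im=cv2.imread('pics/'+f)[:,:,::-1]
    print(f,[(r,im[r,249:254].mean(0).round().astype(int).tolist()) for r in range(a,b)])
E
```

```text
side6.png [(160, [22, 48, 84]), (161, [25, 47, 81]), (162, [27, 43, 67]), (163, [39, 44, 51]), (164, [46, 47, 49]), (165, [48, 48, 46]), (166, [65, 59, 47]), (167, [98, 82, 56]), (168, [110, 98, 82]), (169, [104, 100, 100]), (170, [105, 103, 105]), (171, [106, 104, 106]), (172, [109, 102, 102]), (173, [125, 93, 79]), (174, [129, 85, 41]), (175, [115, 87, 38])]
side8.png [(168, [94, 92, 94]), (169, [93, 90, 92]), (170, [93, 90, 91]), (171, [76, 75, 76]), (172, [52, 51, 52]), (173, [42, 44, 44]), (174, [44, 46, 45]), (175, [44, 45, 46]), (176, [51, 52, 53]), (177, [77, 76, 77]), (178, [98, 96, 98]), (179, [102, 100, 102]), (180, [104, 101, 102]), (181, [108, 92, 85]), (182, [112, 83, 57]), (183, [109, 80, 37]), (184, [112, 86, 38])]
```

```bash
python3 -c "
from workcell import ctrl
print(ctrl.finish_job())"
```

```text
the job is handed in; nothing more can be done
None
```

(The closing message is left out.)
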